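Move the funnel to its drip stand and stopper the leaning flask

ROBOT

A 6-joint arm with a two-finger parallel gripper is mounted at the origin on a cart in front of the work surface, level with it; the furniture and walls round the work are solid. World frame = base frame: x ahead of the robot, y to its left, z up, the work surface at z = 0. Lengths are in m, angles in rad, forces in N, time in s.
With the tool pointing down it reaches from about 0.25 to 0.725 m from the base axis. Payload 4 kg.
Tool frame: the origin (TCP) lies on the centre line of the jaws, within the pads' length; the fingertips stand ahead of it and the grasp point (between the pads) lies 3 mm ahead of it (bot.tcp_to_tips is the z of the fingertips in the tool frame, in m); z points along the fingers, y is the line along which they close (so a half turn about z gives the same grasp; the last joint's range is limited). The gripper opens to 85 mm and grips with 20 to 120 N. Pads are 22 mm wide; open, the fingers measure 114 mm over their backs; the gripper's body (76 mm by 85 mm) begins 54 mm behind the grasp point. The pads swing forward as they close: fully open they stand 13 mm farther back than shut.
Start: joints at [-1.265, 0.241, 0.005, 1.335, 0, 1.571], TCP at [0.151, -0.477, 0.253] pointing down, gripper open.
Joint ranges: [-2.72, 2.72], [-1.05, 1.87], [-1.09, 1.28], [-1.99, 2.15], [-1.42, 1.44], [-3.14, 3.14]. Speed limits (rad/s): [2.79, 2.79, 3.14, 3.14, 3.14, 3.14].

INTERFACE

Orientations are given as a unit quaternion [x, y, z, w].
In Python, from workcell import telemetry, camera, camera_params, ticket, boxes_of, cut_out, spot_point, bot gives the robot as it stands.
- The arm moves only by the shell command python3 -m creep 'ROWS'. ROWS is text: rows parted by semicolons, each of 5 numbers parted by spaces: the opening, from 0 (shut) to 1 (fully open), then the shift along the tool's x, y, z in units of 150 mm (1.0 is 150 mm), then the turn about the tool's z in units of 180 degrees (1.0 is 180 degrees). In form: claw x y z turn; .... A call has 1 to 12 rows; each row is the pose to reach, as a shift and turn from the pose commanded when the call began, along the tool's axes at that moment, turning the shorter way round; what a row does not reach only later rows make up. A row lasts 1/8 s, in which the tool goes at most 62.5 mm and 10.7 degrees, less where a joint would pass 70% of its speed; a pose out of reach is approached as far as the arm can. A call with a number of a shift or a turn outside -1 to 1 is refused whole. A call with a gripper value outside its range is refused whole. The fingers move at their own pace and stop on an object; the grip force is fixed at half the most. Time passes only in rows, so rows that repeat a pose let the fingers close. It gives the time, the measured TCP pose, the force, the opening and the grip force at its end, in the units of the state.
- telemetry.get_obs(): the state, without advancing time (a new reading comes with each control period).
- camera(name): name is "side" or "top"; returns the picture (400x640x3 uint8, red, green, blue); there is no depth.
- camera_params(name): a dict with "camera_matrix" (3x3 intrinsics, pixels), "eye" and "attitude" of the camera in the world. Camera axes: x right, y down, z forward; pixel columns grow to the right and rows downward; lengths in m; the calibration is good to about 2 mm. A picture is of the moment at which its call begins. camera_params takes no time and is no camera call.
- ticket.job_done(): hands the job in; it is judged then, once.
Trained networks look in the newest picture that a camera, given by its name, has taken for a name from the list of things; names that differ only in an ending like _2 or _b are one class to them, and where a whole thing is asked for, a point or a joint stands for the part that bears it (a point fixed in the world has none). Each returns a list of dicts, best first, with "conf" (0 to 1); they miss things now and then, are a little off and sometimes report something else, mostly with a low value. They report only what shows in the picture. A call takes as long as a camera call. They do not tell look-alikes from the thing itself.
- boxes_of(thing, camera): "at" ([x, y, z] in m, in world coordinates, good to about 4 mm: the middle of the surface that is visible of it).
- cut_out(thing, camera): "pixels" (400x640 bool, what is visible of it).
- spot_point(thing, camera): "at" ([x, y, z] in m, in world coordinates, good to about 4 mm: a listed point, or the origin of a listed thing).
The state is a dict: "clock": time; "joint_pos": joint angles; "joint_vel": joint speeds; "tau": joint torques, N m; "eef_pos": TCP position; "tool_rot": TCP orientation; "ft_force": force on the tool from outside, world axes, zero at the start; "ft_torque": the same for the moment, N m; "grip_width": finger opening in m; "grasp_force": force on a finger pad.
Only numpy, scipy, OpenCV 4.12 (cv2) and the standard library are available. Lean on these libraries where they do the work, as an engineer would, in place of code of your own. Each camera call takes 0.05 s, during which the arm holds its last target. There are 200 camera calls.

TASK

The leaning flask has been filled: lift the funnel out of its neck and set it down, stem first and upright, in the larger hole of the drip stand. Then take the stopper from the stand's other hole and push it fully home in the flask's slanting neck, its collar flush on the rim, and let go of everything. Leave the salt shaker and the spice jar standing where they are.

Things in the scene. Friction and masses are not known exactly. Their poses are not given: they have to be found in the camera images.
- cradle: Brown wooden bottle cradle, fixed to the worktop: a base board 210 x 110 x 14 mm with an inclined rest that holds the flask. Origin: centre of the underside. The flask leans 0.61 rad (35 degrees) from vertical toward the cradle's own -x, with its mouth 54 mm to the -x side of the origin and 214 mm above it.
- flask: White stoneware flask, strapped in the cradle; it does not move. Origin: centre of its foot; +z along its axis out through the neck. Body 84 mm diameter, narrowing above 95 mm to a neck 39 to 49 mm wide outside; the mouth is 190 mm along the axis. The bore narrows from 35 mm at the mouth to 25 mm at its floor, 50 mm deep.
- flask_mouth (a point): Centre of the flask's mouth, in the plane of its rim; +z points out of the neck along its slanting axis.
- funnel: Plain steel funnel, 80 mm long, 80 g, round, loose; starts in the flask's neck, leaning with it. Origin: tip of the stem; +z to the wide end. Stem 21 mm wide at the tip, 29 mm at z = 40; cone to z = 58; then a straight collar, 60 mm outside diameter, z = 58 to 80: grip here. Seated, its cone rests on the edge: tip 43 mm deep in the flask, about 50 mm below the board's top in the larger hole.
- stand: Pale wooden drip stand, fixed to the worktop: a level board 90 x 190 x 14 mm on two end legs, its top 72 mm above the worktop, with two holes on its y axis, and open below down to a 4 mm steel tray. Origin: centre of the underside.
- funnel_hole (a point): Centre of the larger hole (44 mm diameter), at the board's top surface; empty at the start. 48 mm from the board's middle, toward the stand's own +y. +z points up.
- stopper_hole (a point): Centre of the smaller hole (35 mm diameter), at the board's top surface, 48 mm from the board's middle, toward the stand's own -y; the stopper starts here. +z points up.
- stopper: Stopper, 69 mm long, 60 g, round, loose, upright in the stand's smaller hole. Origin: tip of the plug; +z to the knob. Tapered cork plug, 20 mm wide at the tip, 31 at z = 34 mm; dark wooden collar 42 mm wide, z = 34 to 39; dark knob, 26 mm diameter, z = 39 to 69: grip here. Home in the flask, the collar lies on the rim, the tip 34 mm deep, with 2 mm of play round the plug.
- shaker: Salt shaker, 44 mm diameter, 90 mm high, loose, standing on the worktop; not to be disturbed. Origin: centre of its foot.
- spice_jar: Spice jar with a black cap, 41 mm diameter, 105 mm high, loose, standing on the worktop; not to be disturbed. Origin: centre of its foot.
Not all that is in view belongs to the job. What is shaped like the stand but turquoise is not meant.

How it is judged:
By the outcome, as a careful person would: the job done as asked, in the order asked, and still so for the second after the job is handed in, with the robot touching nothing.
It also fails if it takes over 72 s, if anything falls off the work surface, if the arm or the gripper's body presses on something with over 40 N, if the wrist force passes 120 N, or if a joint passes its speed limit or range.

## Working session

There is one attempt and no reset: what is moved stays moved. The work goes in short steps, Python scripts to look and compute and a shell command to move; the robot and the scene stay as the last step left them, time stands still between calls to the robot, and variables do not carry over. Pictures are saved under pics/ and viewed, at most 10 in all, crops included, and the job is handed in when it is done.

```bash
ls; mkdir -p pics
cat > h.py <<'E'
import numpy as np, cv2
from scipy.spatial.transform import Rotation as R
from workcell import telemetry, camera, camera_params, ticket, boxes_of, cut_out, spot_point, bot
def par(n):
    p=camera_params(n); a=np.array(p["attitude"],float)
    M=a if a.shape==(3,3) else R.from_quat(a).as_matrix()
    return np.array(p["camera_matrix"]),np.array(p["eye"]),M
def proj(n,X):
    K,e,M=par(n); c=(np.atleast_2d(X)-e)@M; u=c@K.T; return u[:,:2]/u[:,2:]
def ray(n,u,v):
    K,e,M=par(n); d=M@np.linalg.solve(K,[u,v,1.]); return e,d/np.linalg.norm(d)
def tri(pts):
    A=np.zeros((3,3));b=np.zeros(3)
    for n,u,v in pts:
        e,d=ray(n,u,v);P=np.eye(3)-np.outer(d,d);A+=P;b+=P@e
    return np.linalg.solve(A,b)
def onz(n,u,v,z):
    e,d=ray(n,u,v); return e+d*(z-e[2])/d[2]
def save(f,im): cv2.imwrite('pics/'+f,cv2.cvtColor(im,cv2.COLOR_RGB2BGR))
E
python3 - <<'E'
from h import *
np.set_printoptions(precision=4,suppress=True)
print(telemetry.get_obs(),bot.tcp_to_tips)
for n in("side","top"):
    save(n+'0.png',camera(n)); print(n,par(n)); print(camera_params(n))
    for t in("cradle","flask","funnel","stand","stopper","shaker","spice_jar"):
        print(t,'box',[(np.array(d["at"]).round(3),round(d["conf"],2)) for d in boxes_of(t,n)][:4],'spot',[(np.array(d["at"]).round(3),round(d["conf"],2)) for d in spot_point(t,n)][:4])
    for t in("flask_mouth","funnel_hole","stopper_hole"):
        print(t,[(np.array(d["at"]).round(3),round(d["conf"],2)) for d in spot_point(t,n)][:4])
E
```

```text
pics
{'clock': 0.0, 'joint_pos': array([-1.265 ,  0.2414,  0.0037,  1.3352, -0.    ,  1.5708]), 'joint_vel': array([ 0.0021,  0.0017, -0.002 , -0.0006, -0.0007, -0.0003]), 'tau': array([  0.0003, -37.2321,  25.2406,   0.0172,  -0.    ,  -0.    ]), 'eef_pos': array([ 0.1503, -0.4762,  0.2524]), 'tool_rot': array([ 0.9883,  0.1523, -0.0002, -0.001 ]), 'ft_force': array([-0.7379,  0.1349,  0.693 ]), 'ft_torque': array([-0.004 ,  0.0105, -0.004 ]), 'grasp_force': 0.0, 'grip_width': 0.0855610661382268} 0.022
side (array([[493.9724,   0.    , 307.8625],
       [  0.    , 493.9724, 201.8284],
       [  0.    ,   0.    ,   1.    ]]), array([0.4395, 1.4569, 0.6742]), array([[-0.9916, -0.0655,  0.1113],
       [-0.1273,  0.3497, -0.9282],
       [ 0.0218, -0.9346, -0.3551]]))
{'camera_matrix': array([[493.9724,   0.    , 307.8625],
       [  0.    , 493.9724, 201.8284],
       [  0.    ,   0.    ,   1.    ]]), 'eye': array([0.4395, 1.4569, 0.6742]), 'attitude': array([-0.0587,  0.8211, -0.5672,  0.0273])}
cradle box [(array([ 0.572, -0.169,  0.08 ]), 0.81)] spot [(array([0.582, 0.168, 0.066]),
[... 2631 characters left out ...]
t [(array([0.588, 0.162, 0.043]), 0.78)]
shaker box [(array([0.656, 0.001, 0.081]), 0.66), (array([0.594, 0.22 , 0.07 ]), 0.27)] spot [(array([ 0.659, -0.005,  0.001]), 0.65), (array([0.588, 0.164, 0.038]), 0.4)]
spice_jar box [(array([0.363, 0.011, 0.104]), 0.56)] spot [(array([ 0.358,  0.007, -0.002]), 0.82), (array([ 0.663, -0.008,  0.   ]), 0.5)]
flask_mouth [(array([ 0.511, -0.202,  0.212]), 0.69)]
funnel_hole [(array([0.849, 0.152, 0.071]), 0.87), (array([0.604, 0.261, 0.076]), 0.8), (array([ 0.566, -0.203, -0.006]), 0.21)]
stopper_hole [(array([0.582, 0.163, 0.072]), 0.92), (array([0.556, 0.426, 0.071]), 0.64), (array([0.828, 0.052, 0.075]), 0.6), (array([0.596, 0.216, 0.004]), 0.28)]
```

View pics/side0.png

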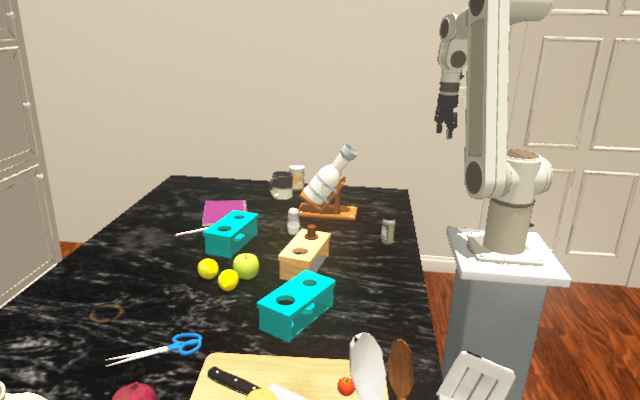

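View pics/top0.png

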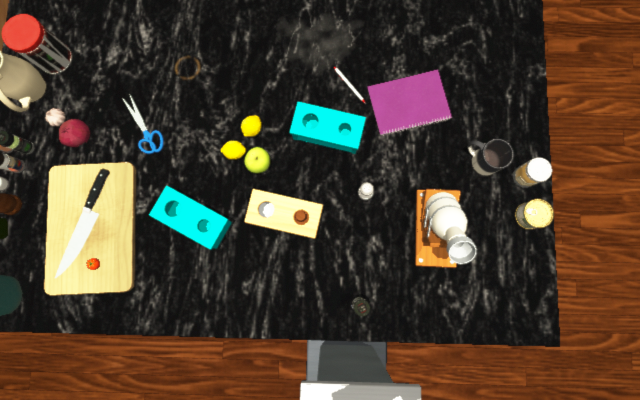

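The side view shows the funnel in the flask neck at about (348,152), the pale stand at (305,252) with the dark stopper knob at (311,230) and the larger hole at (300,250). In the top view the funnel is at (460,247), the larger hole at (267,210) and the stopper at (301,216).

Look-alikes: turquoise stands at top (328,126) and (189,217), not wanted; the jars at (535,170) and (535,215) are not the spice jar at (360,306). My choice is the pale stand at (284,213), with the steel funnel in the white flask. I'll fit silhouettes and check a crop.

```bash
cat > fit.py <<'E'
from h import *
from scipy.optimize import minimize
np.set_printoptions(precision=4,suppress=True)
def hull(n,secs,tip,ax):
    ax=ax/np.linalg.norm(ax); u=np.cross(ax,[.3,.9,.1]);u/=np.linalg.norm(u);w=np.cross(ax,u)
    t=np.linspace(0,2*np.pi,40)
    m=np.zeros((1600,2560),np.uint8)
    for (z0,r0),(z1,r1) in zip(secs[:-1],secs[1:]):
        P=np.vstack([tip+ax*z+r*(np.outer(np.cos(t),u)+np.outer(np.sin(t),w)) for z,r in((z0,r0),(z1,r1))])
        h=cv2.convexHull(proj(n,P).astype(np.float32))
        cv2.fillConvexPoly(m,np.round((h+.5)*4-.5).astype(np.int32),1)
    return m
def fit(masks,secs,x0,axf,step):
    big={n:cv2.resize(m.astype(np.uint8),(2560,1600),interpolation=cv2.INTER_NEAREST) for n,m in masks.items()}
    def c(p):
        s=0
        for n,b in big.items():
            a=hull(n,secs,p[:3],axf(p)); s+=1-(a&b).sum()/max(1,(a|b).sum())
        return s
    S=np.vstack([x0]+[np.array(x0)+np.eye(len(x0))[i]*step[i] for i in range(len(x0))])
    r=minimize(c,x0,method='Nelder-Mead',options=dict(initial_simplex=S,xatol=1e-4,fatol=1e-4,maxiter=150)); return r.x,r.fun
FUN=[(43,14.6),(58,30),(80,30)]; FUN=[(a/1e3,b/1e3) for a,b in FUN]
STO=[(.034,.021),(.039,.021),(.039,.013),(.069,.013)]
slant=lambda yaw,t=.61:np.array([-np.sin(t)*np.cos(yaw),-np.sin(t)*np.sin(yaw),np.cos(t)])
def masks(t):
    return {n:(lambda l:l[0]["pixels"])(cut_out(t,n)) for n in("side","top")}
E
python3 - <<'E'
from fit import *
for n in("side","top"):
  im=camera(n)
  if n=="side":
    save('crop.png',np.hstack([cv2.resize(im[140:230,290:370],(320,360),interpolation=cv2.INTER_CUBIC),cv2.resize(im[215:305,260:350],(360,360),interpolation=cv2.INTER_CUBIC)]))
mf=masks("funnel"); print([m.sum() for m in mf.values()])
p,f=fit(mf,FUN,[.538,-.201,.178,0.],lambda p:slant(p[3]),[.006,.006,.006,.1]); print('funnel tip,yaw',p,f,'mouth',p[:3]+.043*slant(p[3]),'collar',p[:3]+.069*slant(p[3]))
for n in mf: # per-view top check
    ys,xs=np.nonzero(mf[n]); print(n,xs.min(),xs.max(),ys.min(),ys.max())
ms=masks("stopper"); print([m.sum() for m in ms.values()])
p,f=fit(ms,STO,[.586,.163,.04],lambda p:np.array([0,0,1.]),[.006]*3); print('stopper tip',p,f)
mc=masks("cradle"); 
from scipy import ndimage
K=cut_out("stand","top")
for d in K[:3]: print(d["conf"],cv2.minAreaRect(np.argwhere(d["pixels"])[:,::-1].astype(np.float32)))
E
```

```text
[np.int64(198), np.int64(632)]
funnel tip,yaw [ 0.5411 -0.1985  0.1795 -0.0006] 0.1394018969836126 mouth [ 0.5165 -0.1985  0.2148] collar [ 0.5016 -0.1985  0.2361]
side 340 356 144 159
top 447 474 236 263
[np.int64(170), np.int64(2276)]
stopper tip [0.5823 0.1664 0.0401] 1.0783113519182008Traceback (most recent call last):
  File "<stdin>", line 12, in <module>
  File "fit.py", line 26, in masks
    return {n:(lambda l:l[0]["pixels"])(cut_out(t,n)) for n in("side","top")}
              ~~~~~~~~~~~~~~~~~~~~~~~~~^^^^^^^^^^^^^^
  File "fit.py", line 26, in <lambda>
    return {n:(lambda l:l[0]["pixels"])(cut_out(t,n)) for n in("side","top")}
                        ~^^^
IndexError: list index out of range
```

View pics/crop.png

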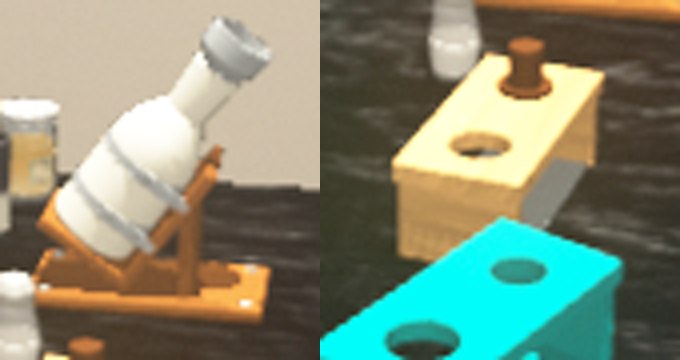

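The crops confirm the choice: the steel funnel leans in the white flask, and the pale stand has an empty larger hole with the brown stopper behind it. Approaching the funnel now.

```bash
cat > go.py <<'E'
import sys
from h import *
def go(x,y,z,yaw=None):
    o=telemetry.get_obs(); M=R.from_quat(o["tool_rot"]).as_matrix()
    d=M.T@(np.array([x,y,z])-o["eef_pos"])/.15
    cy=np.degrees(np.arctan2(M[1,0],M[0,0])); t=0 if yaw is None else -(yaw-cy)/180
    print("units",d.round(3),"turn",round(t,4),"at",o["eef_pos"].round(4),"yaw",cy.round(2),"tilt",M[2,2].round(4),"F",o["ft_force"].round(1),"w",round(o["grip_width"],4),"t",o["clock"],'j',o["joint_pos"].round(2))
if __name__=="__main__": go(*map(float,sys.argv[1:]))
E
python3 -m creep '1 0.2 -0.08 -0.3 0; 1 0.45 -0.18 -0.6 0; 1 0.72 -0.28 -0.71 0; 1 1 -0.38 -0.71 0; 1 1 -0.38 -0.71 0'
python3 -m creep '1 0.28 -0.11 0 0; 1 0.56 -0.22 0 0; 1 0.84 -0.33 0 0; 1 1 -0.38 0 0; 1 1 -0.38 0 0'
python3 go.py .502 -.199 .36 0
```

```text
clock: 2.82
eef_pos: [0.2783, -0.3758, 0.3603]
tool_rot: [0.988, 0.155, 0.0, 0.0]
ft_force: [0.2, -0.2, -0.3]
grip_width: 0.0854
grasp_force: 0.0
clock: 3.45
eef_pos: [0.4028, -0.2775, 0.3592]
tool_rot: [0.988, 0.153, -0.0, -0.0]
ft_force: [0.8, 0.8, -0.1]
grip_width: 0.0854
grasp_force: 0.0
units [ 0.788 -0.298 -0.006] turn 0.098 at [ 0.4028 -0.2775  0.3592] yaw 17.64 tilt -1.0 F [ 0.8  0.8 -0.1] w 0.0854 t 3.45 j [-0.6   0.2   0.23  1.6  -0.    2.23]
```

```bash
python3 -m creep '1 0.28 -0.1 0 0.05; 1 0.56 -0.2 0 0.097; 1 0.785 -0.298 0 0.097; 1 0.785 -0.298 0 0.097; 1 0.785 -0.298 0 0.097'
python3 go.py .502 -.199 .237 0
```

```text
clock: 4.08
eef_pos: [0.5002, -0.2009, 0.3596]
tool_rot: [1.0, -0.0, -0.001, 0.0]
ft_force: [-0.4, 0.3, 0.0]
grip_width: 0.0855
grasp_force: 0.0
units [ 0.013 -0.013  0.817] turn -0.0001 at [ 0.5002 -0.2009  0.3596] yaw -0.02 tilt -1.0 F [-0.4  0.3  0. ] w 0.0855 t 4.075 j [-0.38  0.31  0.37  1.63 -0.    2.76]
```

```bash
python3 -m creep '1 0.01 -0.01 0.25 0; 1 0.01 -0.01 0.5 0; 1 0.01 -0.01 0.7 0; 1 0.01 -0.01 0.82 0; 1 0.01 -0.01 0.82 0; 0.6 0.01 -0.01 0.82 0; 0.4 0.01 -0.01 0.82 0; 0.4 0.01 -0.01 0.82 0; 0.4 0.01 -0.01 0.82 0;0.4 0.01 -0.01 0.82 0'
python3 - <<'E'
from h import *
im=camera("side"); save('g1.png',cv2.resize(im[90:230,270:450],(720,560),interpolation=cv2.INTER_CUBIC))
E
```

```text
clock: 5.32
eef_pos: [0.503, -0.1999, 0.2386]
tool_rot: [1.0, 0.0, 0.001, 0.002]
ft_force: [-2.9, -5.1, 6.3]
grip_width: 0.0588
grasp_force: 63.9
```

View pics/g1.png

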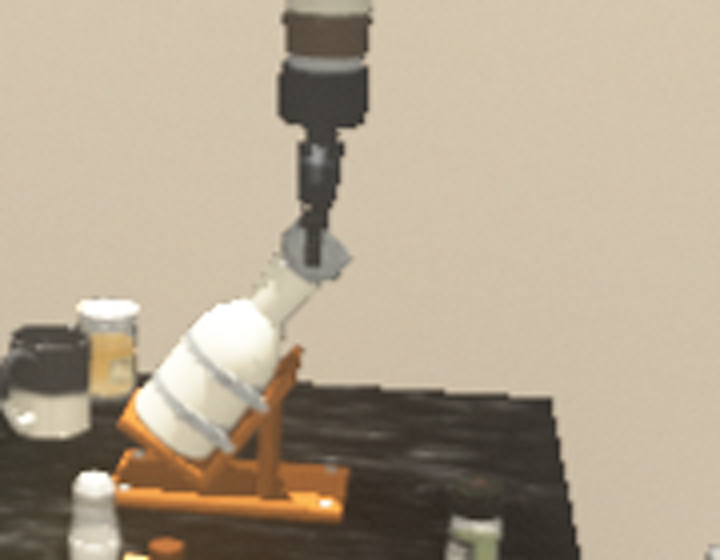

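The side crop shows the pads on the middle of the collar, at crop pixel (315,250); width 58.8 mm and grip 64 N. I'll lift along the neck axis.

```bash
python3 -m creep '0.4 -0.05 0 -0.07 0; 0.4 -0.1 0 -0.14 0; 0.4 -0.16 0 -0.23 0; 0.4 -0.23 0 -0.33 0; 0.4 -0.26 0 -0.5 0; 0.4 -0.26 0 -0.7 0; 0.4 -0.26 0 -0.9 0; 0.4 -0.26 0 -0.9 0'
python3 - <<'E'
from fit import *
camera("side");camera("top"); mf=masks("funnel"); print([m.sum() for m in mf.values()])
E
python3 go.py .573 .23 .37 45
```

```text
clock: 6.38
eef_pos: [0.4641, -0.1986, 0.3752]
tool_rot: [1.0, 0.0, 0.003, 0.001]
ft_force: [0.6, -0.1, -1.3]
grip_width: 0.0588
grasp_force: 64.5
[np.int64(174), np.int64(236)]
units [ 0.736 -2.853  0.006] turn -0.2497 at [ 0.463  -0.198   0.3708] yaw 0.06 tilt -1.0 F [ 0.2 -0.4 -0.4] w 0.0592 t 6.575 j [-0.4   0.23  0.3   1.64  0.    2.74]
```

```bash
python3 -m creep '0.4 0.1 -0.25 0 0; 0.4 0.2 -0.5 0 0; 0.4 0.3 -0.75 0 0; 0.4 0.37 -1 0 0'
python3 -m creep '0.4 0.1 -0.25 0 -0.05; 0.4 0.2 -0.5 0 -0.1; 0.4 0.3 -0.75 0 -0.15; 0.4 0.37 -1 0 -0.2; 0.4 0.37 -1 0 -0.25; 0.4 0.37 -1 0 -0.25'
python3 go.py .582 .238 .2 45
```

```text
clock: 7.08
eef_pos: [0.5189, -0.0469, 0.3703]
tool_rot: [1.0, 0.001, -0.001, -0.0]
ft_force: [0.5, 0.0, -0.4]
grip_width: 0.0586
grasp_force: 64.5
clock: 7.82
eef_pos: [0.5739, 0.1024, 0.3702]
tool_rot: [0.924, 0.383, -0.002, -0.0]
ft_force: [-0.3, -1.0, -0.8]
grip_width: 0.0588
grasp_force: 64.5
units [ 0.681 -0.599  1.134] turn 0.0001 at [0.5739 0.1024 0.3702] yaw 45.02 tilt -1.0 F [-0.3 -1.  -0.8] w 0.0588 t 7.825 j [ 0.18  0.41  0.55  1.71 -0.    2.53]
```

```bash
python3 -m creep '0.4 0.25 -0.2 0.1 0; 0.4 0.5 -0.4 0.3 0; 0.4 0.68 -0.6 0.5 0; 0.4 0.68 -0.6 0.75 0; 0.4 0.68 -0.6 1 0; 0.4 0.68 -0.6 1 0; 0.4 0.68 -0.6 1 0'
python3 - <<'E'
from fit import *
im=camera("side");t=camera("top")
for n in("side","top"):
  print(n,[(np.array(d["at"]).round(4),round(d["conf"],2)) for d in spot_point("funnel",n)][:3],[(np.array(d["at"]).round(4),round(d["conf"],2)) for d in spot_point("funnel_hole",n)][:4])
save('p1.png',np.hstack([cv2.resize(im[180:300,250:350],(400,480),interpolation=cv2.INTER_CUBIC),cv2.resize(t[150:270,220:320],(400,480),interpolation=cv2.INTER_CUBIC)]))
E
python3 go.py .582 .238 .113 45
```

```text
clock: 8.7
eef_pos: [0.5833, 0.2373, 0.2232]
tool_rot: [0.924, 0.382, 0.001, -0.0]
ft_force: [0.4, -0.4, -0.3]
grip_width: 0.0588
grasp_force: 64.7
side [(array([0.6069, 0.2625, 0.1627]), 0.64)] [(array([0.8529, 0.1506, 0.0734]), 0.85), (array([0.6035, 0.2576, 0.072 ]), 0.64), (array([0.5974, 0.5105, 0.0724]), 0.64), (array([0.5849, 0.1652, 0.0681]), 0.63)]
top [] [(array([0.8507, 0.1522, 0.0727]), 0.86), (array([0.602 , 0.5114, 0.0726]), 0.77), (array([0.6048, 0.2585, 0.0725]), 0.67)]
units [-0.006 -0.008  0.735] turn 0.0002 at [0.5833 0.2377 0.2232] yaw 45.03 tilt -1.0 F [ 0.1 -0.2 -1.1] w 0.0588 t 9.0 j [0.39 0.51 0.33 1.38 0.   2.74]
```

View pics/p1.png

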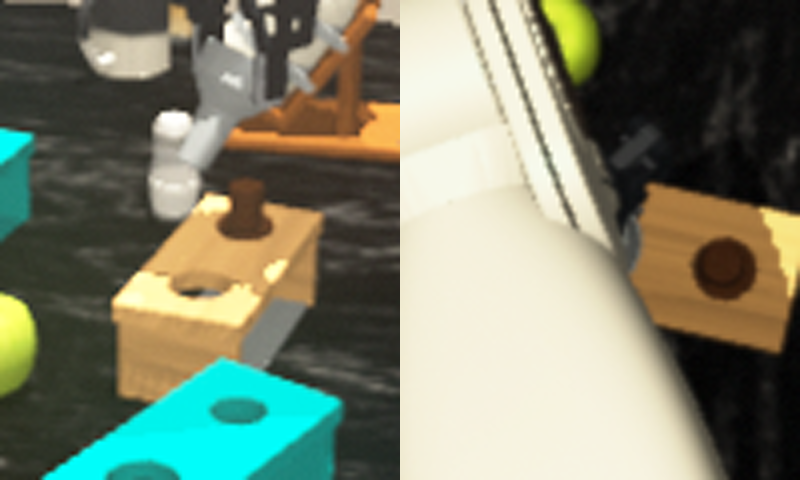

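The side crop shows the funnel held tilted with its stem tip at crop (195,155), above the larger hole at (200,283); in the top crop the arm hides the funnel. The measured tip agrees with the plan, so I'm lowering.

```bash
python3 -m creep '0.4 0 0 0.2 0; 0.4 0 0 0.4 0; 0.4 0 0 0.5 0; 0.4 0 0 0.6 0; 0.4 0 0 0.67 0; 0.4 0 0 0.735 0; 0.4 0 0 0.735 0'
python3 -m creep '0.4 0.04 0 0 0; 0.4 0.08 0 0 0; 0.4 0.12 0 0 0; 0.4 0.12 0 0 0'
```

```text
clock: 9.88
eef_pos: [0.5823, 0.2375, 0.1109]
tool_rot: [0.924, 0.383, -0.001, 0.0]
ft_force: [-0.2, -0.7, -1.1]
grip_width: 0.0587
grasp_force: 64.7
clock: 10.38
eef_pos: [0.5956, 0.2487, 0.1113]
tool_rot: [0.924, 0.383, -0.001, 0.002]
ft_force: [0.4, -4.1, -1.5]
grip_width: 0.0592
grasp_force: 65.2
```

```bash
python3 -m creep '0.4 0.04 0 0 0; 0.4 0.08 0 0 0; 0.4 0.11 0 0 0; 0.4 0.14 0 0 0; 0.4 0.14 0 0 0'
python3 - <<'E'
from h import *
im=camera("side");print([(np.array(d["at"]).round(4),round(d["conf"],2)) for d in spot_point("funnel","side")][:3])
save('p2.png',cv2.resize(im[190:300,260:360],(500,550),interpolation=cv2.INTER_CUBIC))
E
```

```text
clock: 11.0
eef_pos: [0.6076, 0.2609, 0.1098]
tool_rot: [0.924, 0.382, -0.005, 0.003]
ft_force: [-4.8, -9.8, -0.8]
grip_width: 0.059
grasp_force: 64.7
[(array([0.6178, 0.2719, 0.0429]), 0.53)]
```

View pics/p2.png

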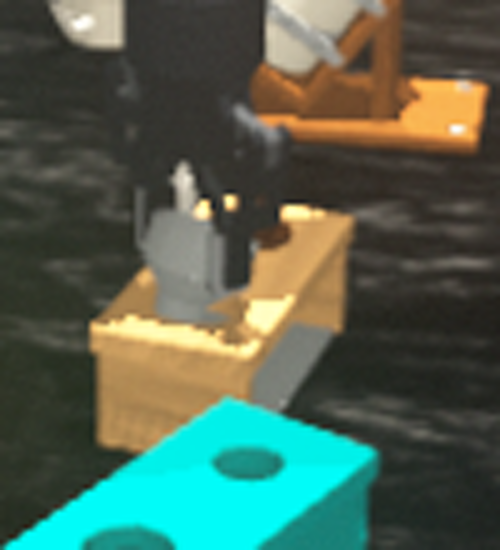

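The funnel is almost upright in the hole (collar at crop (185,250), stem through the board), still leaning about 10°. A bit more push, then centre it, lower and open.

```bash
python3 -m creep '0.4 0.03 0 0 0; 0.4 0.06 0 0 0; 0.4 0.08 0 0 0; 0.4 0.08 0 0 0; 0.4 0.03 0 0 0; 0.4 -0.02 0 0 0; 0.4 -0.02 0 0.03 0; 0.4 -0.02 0 0.03 0'
python3 - <<'E'
from h import *
im=camera("side");print([(np.array(d["at"]).round(4),round(d["conf"],2)) for d in spot_point("funnel","side")][:3])
E
python3 go.py .604 .259 .105
```

```text
clock: 12.1
eef_pos: [0.608, 0.2636, 0.1068]
tool_rot: [0.924, 0.383, 0.0, -0.0]
ft_force: [-0.1, -0.8, -1.0]
grip_width: 0.0587
grasp_force: 64.8
[(array([0.6119, 0.2681, 0.0384]), 0.77)]
units [-0.041  0.002  0.014] turn 0 at [0.6082 0.2636 0.1071] yaw 45.08 tilt -1.0 F [-0.3 -0.2  0.2] w 0.0589 t 12.2 j [0.41 0.65 0.25 1.17 0.   2.76]
```

```bash
python3 -m creep '0.4 -0.03 0 0.02 0; 0.4 -0.03 0 0.02 0; 0.8 -0.03 0 0.02 0; 1 -0.03 0 0.02 0; 1 -0.03 0 0.02 0; 1 -0.03 0 0.02 0; 1 -0.03 0 -0.1 0; 1 -0.03 0 -0.4 0; 1 -0.03 0 -0.8 0; 1 -0.03 0 -0.8 0'
python3 - <<'E'
from fit import *
im=camera("side");print([(np.array(d["at"]).round(4),round(d["conf"],2)) for d in spot_point("funnel","side")][:3])
save('p3.png',cv2.resize(im[190:300,260:360],(500,550),interpolation=cv2.INTER_CUBIC))
m=cut_out("funnel","side"); print([(d["conf"],d["pixels"].sum()) for d in m])
E
python3 go.py .584 .164 .23 45
```

```text
clock: 13.45
eef_pos: [0.6079, 0.2612, 0.2342]
tool_rot: [0.924, 0.383, 0.006, -0.0]
ft_force: [0.1, 0.3, -0.1]
grip_width: 0.0854
grasp_force: 0.0
[(array([0.6011, 0.252 , 0.0239]), 0.66), (array([0.5848, 0.1641, 0.0413]), 0.23)]
[(0.91, np.int64(340))]
units [-0.549  0.354 -0.023] turn 0.0003 at [0.6046 0.2598 0.2265] yaw 45.06 tilt -1.0 F [ 0.   0.5 -0. ] w 0.0853 t 13.6 j [ 0.41  0.58  0.44  1.44 -0.    2.76]
```

View pics/p3.png

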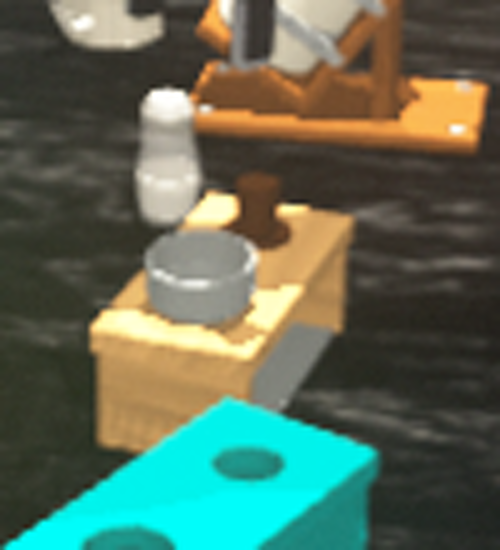

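The side crop shows the funnel seated upright and open at (200,275), with the stopper knob at (260,205) and the shaker at (168,155) undisturbed. Next I measure the stopper, using colour in the first top picture plus the side cut-out.

Run:
```python
from fit import *
t=cv2.imread('pics/top0.png'); hsv=cv2.cvtColor(t,cv2.COLOR_BGR2HSV)
roi=np.zeros(t.shape[:2],bool); roi[200:235,282:320]=1
m=(t[...,2]<150)&(t[...,2]>t[...,0]+25)&roi
n,l,s,c=cv2.connectedComponentsWithStats(m.astype(np.uint8)); i=1+s[1:,4].argmax(); m=l==i; print(s[i],c[i])
sm=cut_out("stopper","side")[0]["pixels"]; ys,xs=np.nonzero(sm); print(sm.sum(),xs.min(),xs.max(),ys.min(),ys.max())
for z in((.04),):
    p,f=fit({"side":sm,"top":m},STO,[.584,.164,.04],lambda p:np.array([0,0,1.]),[.005]*3); print(p,f)
print(onz("top",*c[i],.09))
```

```text
[295 214  12   8  36] [301.1667 218.4444]
146 305 317 224 239
[0.5835 0.1662 0.0404] 1.008787210293827
[0.5781 0.1646 0.09  ]
```

```bash
python3 -m creep '1 -0.2 0.12 0 0; 1 -0.4 0.25 0 0; 1 -0.545 0.35 0 0; 1 -0.545 0.35 0 0; 1 -0.545 0.35 0 0'
python3 go.py .584 .165 .104 45
python3 - <<'E'
from h import *
camera("side")
print([(np.array(d["at"]).round(4),round(d["conf"],2)) for d in spot_point("stopper","side")][:3])
E
```

```text
clock: 14.28
eef_pos: [0.584, 0.1653, 0.2259]
tool_rot: [0.924, 0.383, -0.001, -0.0]
ft_force: [0.1, -0.4, -0.5]
grip_width: 0.0855
grasp_force: 0.0
units [-0.     0.002  0.813] turn 0.0003 at [0.584  0.1653 0.2259] yaw 45.06 tilt -1.0 F [ 0.1 -0.4 -0.5] w 0.0855 t 14.275 j [0.28 0.47 0.26 1.37 0.   2.63]
[(array([0.5855, 0.1608, 0.0422]), 0.49), (array([5.952e-01, 2.142e-01, 3.000e-04]), 0.25)]
```

```bash
python3 -m creep '1 0 0 0.25 0; 1 0 0 0.5 0; 1 0 0 0.7 0; 1 0 0 0.81 0; 1 0 0 0.81 0; 0.5 0 0 0.81 0; 0.2 0 0 0.81 0; 0 0 0 0.81 0; 0 0 0 0.81 0; 0 0 0 0.81 0; 0 0 0 0.81 0'
python3 -m creep '0 0 0 -0.1 0; 0 0 0 -0.25 0; 0 0 0 -0.5 0; 0 0 0 -0.8 0; 0 0 0 -1 0; 0 0 0 -1 0'
python3 - <<'E'
from fit import *
im=camera("side");print([(np.array(d["at"]).round(4),round(d["conf"],2)) for d in spot_point("stopper","side")][:3])
save('s1.png',cv2.resize(im[160:270,260:360],(500,550),interpolation=cv2.INTER_CUBIC))
E
python3 go.py .516 -.199 .33 0
```

```text
clock: 15.75
eef_pos: [0.5849, 0.1652, 0.1068]
tool_rot: [0.924, 0.383, 0.001, 0.0]
ft_force: [-0.7, -0.4, 5.4]
grip_width: 0.0239
grasp_force: 59.1
clock: 16.5
eef_pos: [0.5858, 0.1654, 0.2593]
tool_rot: [0.924, 0.383, 0.003, 0.0]
ft_force: [0.8, -0.3, -1.7]
grip_width: 0.024
grasp_force: 58.9
[(array([ 0.6615, -0.0062, -0.0024]), 0.62), (array([0.5869, 0.1632, 0.1922]), 0.52)]
units [-2.038  1.392 -0.498] turn 0.2503 at [0.5841 0.1649 0.2552] yaw 45.06 tilt -1.0 F [-0.1  0.3 -0.4] w 0.0242 t 16.6 j [ 0.28  0.46  0.32  1.44 -0.    2.63]
```

View pics/s1.png

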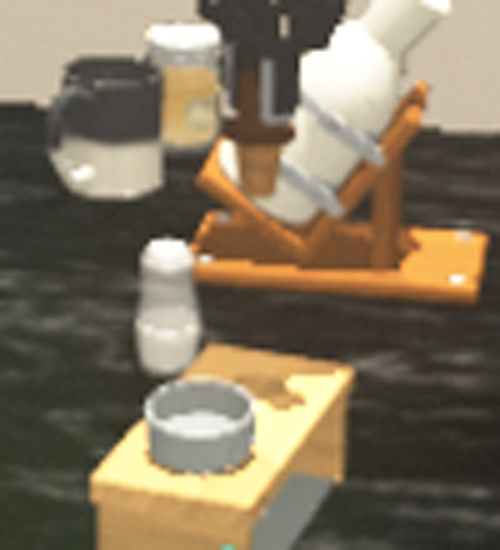

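Side crop: the stopper hangs upright from the fingers (collar at (260,130), plug below) and the funnel stays seated. Now I re-measure the open mouth.

```bash
python3 -m creep '0 -0.3 0.2 -0.2 0; 0 -0.6 0.4 -0.4 0; 0 -0.8 0.54 -0.5 0; 0 -0.8 0.54 -0.5 0'
python3 - <<'E'
from fit import *
ims={n:camera(n) for n in("side","top")}
for n in ims: print(n,[(np.array(d["at"]).round(4),round(d["conf"],2)) for d in spot_point("flask_mouth",n)][:2],[(np.array(d["at"]).round(4),round(d["conf"],2)) for d in spot_point("flask",n)][:2],[(np.array(d["at"]).round(4),round(d["conf"],2)) for d in spot_point("cradle",n)][:2])
t=ims["top"].copy()
def ring(n,M,r,yaw=0):
    a=slant(yaw);e=np.array([np.cos(.61),0,np.sin(.61)]);w=np.cross(a,e);k=np.linspace(0,6.283,60)
    return proj(n,M+r*(np.outer(np.cos(k),e)+np.outer(np.sin(k),w)))
out=[]
for n,(x,y,w,h) in dict(top=(425,200,60,80),side=(320,140,60,80)).items():
    c=cv2.resize(ims[n][y:y+h,x:x+w],None,fx=6,fy=6,interpolation=cv2.INTER_CUBIC)
    for M,col in(((.5165,-.1985,.2148),(255,0,0)),((.511,-.201,.2135),(0,0,255))):
        cv2.polylines(c,[np.round((ring(n,np.array(M),.0195)-[x,y]+.5)*6).astype(np.int32)],True,col,1)
    out.append(c)
save('m1.png',np.hstack(out))
E
python3 go.py .516 -.199 .32 0
```

```text
clock: 17.1
eef_pos: [0.5565, 0.0204, 0.3305]
tool_rot: [0.924, 0.381, -0.0, 0.0]
ft_force: [-0.5, 0.6, -1.3]
grip_width: 0.0239
grasp_force: 59.0
side [(array([ 0.5089, -0.1989,  0.2132]), 0.56)] [(array([ 0.6246, -0.2018,  0.0568]), 0.62)] [(array([ 0.5693, -0.2034,  0.0001]), 0.7)]
top [(array([ 0.5135, -0.2036,  0.2146]), 0.57), (array([0.5815, 0.1677, 0.0731]), 0.54)] [(array([ 0.6257, -0.2058,  0.0592]), 0.61)] [(array([ 0.5695, -0.2057, -0.0017]), 0.64)]
units [-1.245  0.855  0.065] turn 0.2509 at [0.5568 0.0238 0.3296] yaw 45.16 tilt -1.0 F [-0.1  0.3 -0. ] w 0.0235 t 17.5 j [0.04 0.34 0.34 1.57 0.   2.4 ]
```

View pics/m1.png

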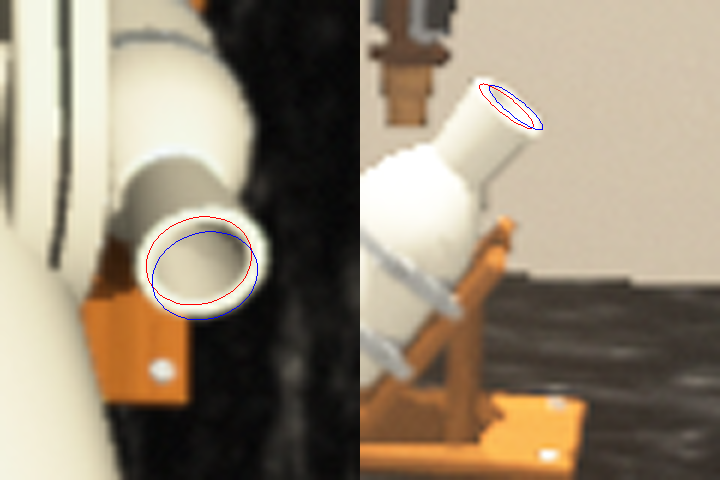

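Top crop: the rim's centre is near (202,262), close to the red ring in x; in the side crop the rim centre is near (513,106), between the two rings. I take the mouth as about (0.515, -0.200, 0.215).

```bash
python3 -m creep '0 -0.3 0.2 0 0.05; 0 -0.6 0.4 0 0.1; 0 -0.8 0.6 0 0.15; 0 -0.8 0.6 0 0.2; 0 -0.8 0.6 0 0.25; 0 -0.8 0.6 0 0.25'
python3 - <<'E'
from h import *
print(tri([("side",345.0,157.2),("top",458.2,243.2)]))
E
python3 go.py .515 -.200 .31 0
```

```text
clock: 18.25
eef_pos: [0.5359, -0.1254, 0.3303]
tool_rot: [1.0, 0.002, -0.0, -0.0]
ft_force: [1.1, 0.1, -0.0]
grip_width: 0.0238
grasp_force: 59.0
[ 0.51428034 -0.20004944  0.21429549]
units [-0.141  0.497  0.135] turn 0.0011 at [ 0.5359 -0.1254  0.3303] yaw 0.19 tilt -1.0 F [ 1.1  0.1 -0. ] w 0.0238 t 18.25 j [-0.23  0.33  0.32  1.56  0.    2.91]
```

```bash
python3 -m creep '0 -0.07 0.25 0.05 0; 0 -0.14 0.497 0.1 0; 0 -0.14 0.497 0.135 0; 0 -0.14 0.497 0.135 0'
python3 - <<'E'
from h import *
for n in("side","top"):
    camera(n); print([(np.array(d["at"]).round(4),round(d["conf"],2)) for d in spot_point("stopper",n)][:2])
E
python3 go.py .5145 -.200 .2675 0
```

```text
clock: 18.75
eef_pos: [0.5148, -0.1996, 0.3098]
tool_rot: [1.0, 0.001, -0.0, -0.0]
ft_force: [0.4, -0.2, -0.4]
grip_width: 0.0237
grasp_force: 59.1
[(array([ 0.5181, -0.2036,  0.2418]), 0.68)]
[]
units [-0.006  0.005  0.288] turn 0.001 at [ 0.5154 -0.1993  0.3107] yaw 0.19 tilt -1.0 F [ 0.1  1.5 -0.3] w 0.024 t 18.95 j [-0.37  0.33  0.28  1.52  0.    2.77]
```

```bash
python3 -m creep '0 0 0 0.1 0; 0 0 0 0.18 0; 0 0 0 0.24 0; 0 0 0 0.285 0; 0 0 0 0.285 0'
```

```text
clock: 19.58
eef_pos: [0.5149, -0.2002, 0.2672]
tool_rot: [1.0, 0.001, -0.0, -0.0]
ft_force: [-0.2, -0.7, 0.1]
grip_width: 0.0244
grasp_force: 59.1
```

```bash
python3 -m creep '0 -0.03 0 0 0; 0 -0.06 0 0.005 0; 0 -0.1 0 0.015 0; 0 -0.1 0 0.015 0'
python3 -m creep '0 -0.04 0 0.015 0; 0 -0.08 0 0.035 0; 0 -0.11 0 0.05 0; 0 -0.11 0 0.05 0'
python3 - <<'E'
from h import *
for n in("side","top"):
    camera(n); print([(np.array(d["at"]).round(4),round(d["conf"],2)) for d in spot_point("stopper",n)][:2])
E
```

```text
clock: 20.08
eef_pos: [0.5033, -0.2006, 0.2687]
tool_rot: [1.0, 0.001, 0.006, 0.001]
ft_force: [6.7, 0.6, 4.5]
grip_width: 0.024
grasp_force: 60.1
clock: 20.58
eef_pos: [0.4881, -0.2012, 0.2642]
tool_rot: [1.0, 0.001, 0.008, 0.002]
ft_force: [4.9, 0.7, 15.8]
grip_width: 0.0236
grasp_force: 64.0
[(array([ 0.5166, -0.2033,  0.2025]), 0.66)]
[(array([ 0.5184, -0.2017,  0.203 ]), 0.56)]
```

```bash
python3 -m creep '0 -0.02 0 0.015 0; 0 -0.02 0 0.035 0; 0 -0.01 0 0.055 0; 0 0.01 0 0.08 0; 0 0.01 0 0.08 0'
python3 - <<'E'
from h import *
for n in("side","top"):
    camera(n); print([(np.array(d["at"]).round(4),round(d["conf"],2)) for d in spot_point("stopper",n)][:2])
E
python3 go.py .4985 -.2 .2405
```

```text
clock: 21.4
eef_pos: [0.4898, -0.2018, 0.2512]
tool_rot: [1.0, 0.001, 0.008, 0.002]
ft_force: [6.8, -0.7, 10.7]
grip_width: 0.0238
grasp_force: 63.9
[(array([ 0.5218, -0.2049,  0.1948]), 0.52), (array([ 0.3592,  0.0117, -0.0031]), 0.29)]
[(array([ 0.524 , -0.2055,  0.1919]), 0.46), (array([ 0.5124, -0.2015,  0.2169]), 0.4)]
units [ 0.057 -0.012  0.072] turn 0 at [ 0.4898 -0.2018  0.2512] yaw 0.08 tilt -0.9999 F [ 6.3 -0.5 11.5] w 0.0239 t 21.6 j [-0.39  0.29  0.06  1.33  0.    2.75]
```

```bash
python3 -m creep '0 0.01 0 0.02 0; 0 0.022 0 0.04 0; 0 0.036 0 0.06 0; 0 0.05 0 0.08 0; 0 0.05 0 0.08 0'
python3 - <<'E'
from h import *
for n in("side","top"):
    camera(n); print([(np.array(d["at"]).round(4),round(d["conf"],2)) for d in spot_point("stopper",n)][:2])
E
python3 go.py .4985 -.2 .2405
```

```text
clock: 22.22
eef_pos: [0.4952, -0.2015, 0.2407]
tool_rot: [1.0, 0.0, 0.006, 0.002]
ft_force: [-3.1, 2.4, 22.2]
grip_width: 0.0239
grasp_force: 65.5
[(array([ 0.5342, -0.2057,  0.1859]), 0.62)]
[(array([ 0.5348, -0.2063,  0.1849]), 0.5)]
units [ 0.022 -0.01   0.002] turn 0 at [ 0.4952 -0.2015  0.2407] yaw 0.04 tilt -0.9999 F [-2.5  1.1 21.9] w 0.0238 t 22.425 j [-0.39  0.3   0.06  1.31  0.    2.75]
```

```bash
python3 -m creep '0 0.01 0 0.015 0; 0 0.02 0 0.03 0; 0 0.02 0 0.03 0'
python3 -m creep '0.1 0 0 0 0; 0.35 0 0 -0.01 0; 0.6 0 0 -0.03 0; 0.8 0 0 -0.03 0; 0.8 0 0 -0.1 0; 0.8 -0.1 0 -0.4 0; 0.8 -0.2 0 -0.7 0; 0.8 -0.2 0 -0.7 0'
python3 - <<'E'
from fit import *
ims={}
for n in("side","top"):
    ims[n]=camera(n); print([(np.array(d["at"]).round(4),round(d["conf"],2)) for d in spot_point("stopper",n)][:2])
save('f1.png',np.hstack([cv2.resize(ims["side"][130:190,315:375],(400,400),interpolation=cv2.INTER_CUBIC),cv2.resize(ims["top"][200:260,430:490],(400,400),interpolation=cv2.INTER_CUBIC)]))
E
```

```text
clock: 22.8
eef_pos: [0.4952, -0.2014, 0.2398]
tool_rot: [1.0, -0.0, 0.005, 0.003]
ft_force: [-17.0, 4.2, 43.2]
grip_width: 0.0239
grasp_force: 68.2
clock: 23.8
eef_pos: [0.4664, -0.2011, 0.3389]
tool_rot: [1.0, 0.0, 0.004, 0.002]
ft_force: [-0.4, -0.0, -0.2]
grip_width: 0.0684
grasp_force: 0.0
[(array([ 0.5368, -0.2059,  0.1872]), 0.42)]
[(array([ 0.5355, -0.2036,  0.1838]), 0.55)]
```

View pics/f1.png

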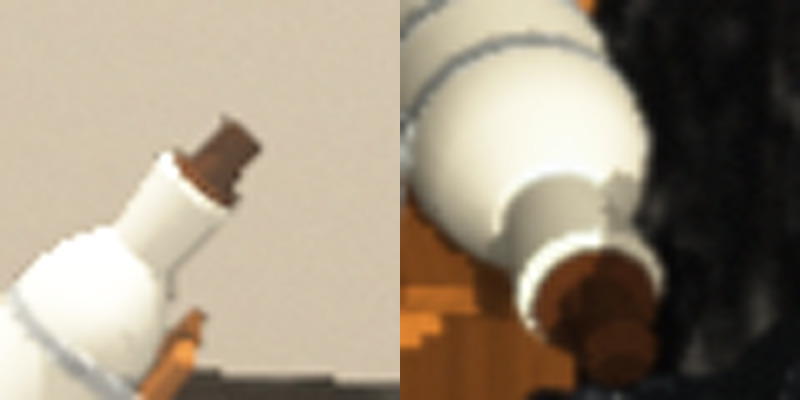

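The last picture shows the stopper in the neck: in the side view the collar lies along the rim at (208,180), and in the top view it is at (595,290), with the knob along the neck axis. I'll press it lightly with shut fingers to make sure it is home.

```bash
python3 -m creep '0.3 0.1 0.01 0 0; 0 0.2 0.01 0 0; 0 0.28 0.01 0 0; 0 0.28 0.01 0.1 0; 0 0.28 0.01 0.25 0; 0 0.28 0.01 0.36 0; 0 0.28 0.01 0.4 0; 0 0.28 0.01 0.4 0'
python3 -m creep '0 0 0 0.015 0; 0 0 0 0.03 0; 0 0 0 0.03 0'
```

```text
clock: 25.0
eef_pos: [0.5073, -0.2016, 0.2737]
tool_rot: [1.0, 0.001, -0.001, -0.0]
ft_force: [-1.1, -0.5, 0.9]
grip_width: 0.0001
grasp_force: 0.0
clock: 25.38
eef_pos: [0.5075, -0.2018, 0.27]
tool_rot: [1.0, 0.001, 0.0, 0.0]
ft_force: [-0.3, -0.1, 0.2]
grip_width: 0.0001
grasp_force: 0.0
```

```bash
python3 -m creep '0 0 0 0.015 0; 0 0 0 0.03 0; 0 0 0 0.03 0'; python3 go.py .508 -.2 .27
```

```text
clock: 25.75
eef_pos: [0.5077, -0.2019, 0.2692]
tool_rot: [1.0, 0.001, 0.002, 0.001]
ft_force: [-4.4, 1.8, 13.7]
grip_width: 0.0
grasp_force: 7.6
units [ 0.002 -0.012 -0.006] turn 0 at [ 0.5077 -0.2019  0.2692] yaw 0.06 tilt -1.0 F [-4.4  1.8 13.7] w 0.0 t 25.75 j [-0.38  0.32  0.16  1.4   0.    2.76]
```

```bash
python3 -m creep '0 0 0 0.015 0; 0 0 0 0.03 0; 0 0 0 0.03 0'
python3 -m creep '0 0 0 -0.1 0; 0 -0.1 0 -0.4 0; 0 -0.3 0 -0.7 0; 0 -0.7 0.2 -0.7 0; 0 -1 0.4 -0.7 0; 0 -1 0.4 -0.7 0'
python3 - <<'E'
from fit import *
for n in("side","top"): camera(n)
for t in("stopper","funnel","shaker","spice_jar"):
    for n in("side","top"): print(t,n,[(np.array(d["at"]).round(4),round(d["conf"],2)) for d in spot_point(t,n)][:2])
l=cut_out("stopper","side"); print([d["pixels"].sum() for d in l])
tp=cut_out("stopper","top"); print([d["pixels"].sum() for d in tp])
M=np.array([.5145,-.2,.2145])
ms={"side":l[0]["pixels"]}
if tp and tp[0]["pixels"].sum()<1000: ms["top"]=tp[0]["pixels"]
p,f=fit(ms,STO,[.534,-.2,.187,.61],lambda p:slant(0,p[3]),[.004,.004,.004,.1]); print(p,f,'depth',(M-p[:3])@slant(0))
E
```

```text
clock: 26.12
eef_pos: [0.5078, -0.2019, 0.2688]
tool_rot: [1.0, 0.001, 0.005, 0.002]
ft_force: [-10.5, 4.1, 32.9]
grip_width: -0.0005
grasp_force: 16.1
clock: 26.88
eef_pos: [0.3548, -0.2635, 0.3665]
tool_rot: [1.0, -0.002, 0.0, 0.001]
ft_force: [0.8, 0.5, -0.0]
grip_width: 0.0003
grasp_force: 0.0
stopper side [(array([ 0.5361, -0.2057,  0.1889]), 0.56)]
stopper top [(array([ 0.5356, -0.2059,  0.1834]), 0.74)]
funnel side [(array([0.5991, 0.248 , 0.0237]), 0.71)]
funnel top [(array([0.5985, 0.2551, 0.0211]), 0.73)]
shaker side [(array([ 0.6584, -0.002 , -0.0001]), 0.68)]
shaker top [(array([ 0.659 , -0.0012,  0.0013]), 0.54), (array([ 0.6288, -0.2038,  0.0591]), 0.42)]
spice_jar side []
spice_jar top [(array([ 0.3563,  0.0095, -0.0024]), 0.51)]
[np.int64(93)]
[np.int64(347)]
[ 0.5337 -0.1991  0.1869  0.622 ] 0.26592303300409204 depth 0.03367045058939021
```

The stopper is home (depth 33.7 of 34 mm, tilt matches). I'll check numerically that the funnel is upright before handing in.

Run:
```python
from fit import *
for n in("side","top"): camera(n)
ms={}
for n in("side","top"):
    l=cut_out("funnel",n); print(n,[(round(d["conf"],2),d["pixels"].sum()) for d in l])
    if l: ms[n]=l[0]["pixels"]
F=[(.050,.0222),(.058,.030),(.080,.030)]
for t0 in((0,0),(.1,.1),(-.1,-.1)):
    p,f=fit(ms,F,[.604,.259,.022,*t0],lambda p:np.array([p[3],p[4],1.]),[.004,.004,.004,.1,.1]); print(p,f)
```

```text
side []
top [(0.82, np.int64(443)), (0.39, np.int64(1994))]
[ 0.6043  0.2602  0.0241 -0.0115  0.001 ] 0.067076429716729
[ 0.6037  0.2634  0.0239 -0.0006 -0.0465] 0.06428187197417967
[ 0.6071  0.2618  0.0217 -0.0441 -0.0216] 0.06494554255748286
```

```bash
python3 -c "
from workcell import ticket; print(ticket.job_done())"
```

```text
the job is handed in; nothing more can be done
None
```

The job is handed in: the funnel is upright in the stand's larger hole, the stopper is home in the flask's neck, the gripper is clear of everything, and the shaker and spice jar stand where they were.

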